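Slide a specimen carrier home on an inspection stage and latch it

ROBOT

A 7-joint arm with a two-finger parallel gripper is mounted at the origin on the work surface. World frame = base frame: x ahead of the robot, y to its left, z up, the work surface at z = 0. Lengths are in mm, angles in rad, forces in N, time in s.
With the tool pointing down it reaches from about 425 to 950 mm from the base axis. Payload 16.7 kg.
Tool frame: the origin (TCP) lies midway between the tips of the shut fingers; the grasp point (between the pads) lies 19 mm behind it; y points along the fingers, x is the direction in which the jaws open and shut, and the axes are right-handed (so a half turn about y gives the same grasp; the last joint's range is limited). The gripper opens to 94 mm and grips with 3 to 60 N. Pads are 16 mm wide; open, the fingers measure 119 mm over their backs; the gripper's body (75 mm by 177 mm) begins 78 mm behind the grasp point.
Start: joints at [0.965, 0.426, 0.074, 1.606, -0.034, 1.111, -0.067], TCP at [297.693, -605.767, 205.467] pointing down, gripper open.
Joint ranges: [-2.85, 2.85], [-0.5, 2.14], [-1.23, 1.37], [0.21, 2.46], [-1.02, 4.16], [0.16, 2.05], [-2.73, 2.73]. Speed limits (rad/s): [1.89, 1.89, 2.39, 2.39, 3.01, 3.01, 3.01].

INTERFACE

Orientations are given as [roll, pitch, yaw] about the fixed x, y, z axes, in that order (R = Rz(yaw) Ry(pitch) Rx(roll)).
In Python, from workcell import r, sensors, vision gives the robot as it stands. Calls block until the motion is done:
- r.movep(position, orientation): joint-space move of the TCP to a pose.
- r.move_linear(position, attitude=None, feed=150, stop_force=None): straight line of the TCP; attitude=None keeps the orientation; feed is the mean speed in mm/s. With stop_force (N) it stops when the force on the tool has changed by that much, and returns True; else False.
- r.move_j(angles): joint-space move.
- r.set_gripper(opening, newtons=None): finger opening in mm; newtons is the grip in N (None keeps the last); returns when the fingers have stopped.
- r.pause(seconds).
- r.ik(position, orientation): joint angles nearest the present ones, or None.
- sensors.sense(): the state.
- vision.capture(name): name is "side" or "top" or "wrist"; returns a dict with "image" (384x512x3 uint8, red, green, blue), "fx", "fy", "cx", "cy" (pixels), "xyz" and "orientation" of the camera in the world. Camera axes: x right, y up, looking along -z (the intrinsics and any distortion apply to the point x, -y, -z); pixel columns grow to the right and rows downward; lengths in mm; the calibration is good to about 2 mm. A picture is of the moment at which its call begins. There is no depth.
A pose or a line that the arm cannot do raises r.IKError and nothing moves.
- r.hand_in(): hands the job in, once; it reports no verdict.
The state is a dict: "time": time; "joint_pos": joint angles; "dq": joint speeds; "joint_efforts": joint torques, N m; "tcp_pos": TCP position; "orientation": TCP orientation; "ft_force": force on the tool from outside, world axes, zero at the start; "ft_torque": the same for the moment, N m; "opening": finger opening in mm.
Only numpy, scipy, OpenCV 4.12 (cv2) and the standard library are available. Lean on these libraries where they do the work, as an engineer would, in place of code of your own. Each camera call takes 0.05 s, during which the arm holds its last target.

TASK

With a fingertip, gently push the white carrier plate (blue lip at its rear) along the rails of the loading stage until you feel it drop flat into the locating notches, and do not force it further. Then push the red latch arm by its black pin all the way in over the seated plate. Only push: never grip the plate or lift it off its rails, and leave the mouse, flask and screwdriver where they are.

Things in the scene. Friction and masses are not known exactly. Their poses are not given: they have to be found in the camera images.
- stage: Fixed loading stage: grey base 370 x 150 x 10 mm (x -180 to +190) plus a latch pad on its +y side. Origin: underside, midway between the rails; own +x is the way the carrier is pushed home, z up. Four aluminium tracks along x, tops at z = 22 mm, between two steel side guides (inner faces y = +-56.5 mm, tops z = 34 mm). Desk top is z = 0.
- notch (a point): Point on the stage's centre line at x = +135 mm, z = 22 mm: midway between the notches of the two inner tracks (y = +-22 mm). The outer tracks (y = +-42 mm) have theirs at x = +15 mm. Each notch is 16 mm long, 6 mm deep, with an orange floor. There is no other end stop. Axes: the stage's.
- home (a point): Where the carrier's origin lies when home: x = +75 mm, y = 0, z = 16 mm of the stage (about 2 mm of free play either way along x). The carrier's front edge is then level with the orange marks on the side guides (x = +150 mm). Before, riding on the tracks, its origin is at stage x = -85 to -20 mm, z = 22 mm.
- carrier: Loose white plate 150 x 110 x 10 mm, about 0.6 kg, circuit board on top. Origin: plate centre, at the undersides of its four feet (12 mm long, 7 mm high: front pair x = +60 mm on the inner tracks, rear pair x = -60 mm on the outer). Plate z = 7 to 17 mm, parts on it to 32 mm. Own x as the stage's. A few newtons slide it; the push force rises sharply once the feet have dropped and meet the notch walls.
- carrier_lip (a point): Middle of the rear (-x) face of the blue upright lip (80 mm wide across y, 6 mm thick, 15 mm high), 75 mm behind the carrier's origin and 24.5 mm above it. The lip's rear face is flush with the plate's rear edge, which goes on down to 17.5 mm below this point. Axes: the carrier's.
- latch (a joint): Angle (rad) of the red latch arm about its upright pivot. 0: along the stage's +x, beside the rails; growing, its tip swings towards the stage's -y, over the carrier; 1.57 is the stop, straight across. Starts at -0.4 to 0.2. About 1 N at the pin moves it and it stays where left. The arm (68 x 16 x 8 mm) passes 2 mm above the seated plate but strikes the edge of one that has not dropped.
- latch_pin (a point): Middle of the upright black pin near the tip of the latch arm, 50 mm from the pivot axis; pin 14 mm in diameter, from 43 to 75 mm above the desk (this point at 59 mm), standing on the arm's top.
- latch_pivot (a point): The latch's pivot axis, fixed on the stage at x = +115 mm, y = +82 mm, 35 mm above the desk (underside of the arm). A 26 mm wide steel post stands under it; a 4 mm high dark disc tops the arm there.
- mouse: Black computer mouse, 105 x 58 x 32 mm, loose on the desk; origin at the centre of its underside. Bystander.
- flask: Black drinking flask with a steel cap, 64 mm in diameter, 190 mm tall, loose on the desk; origin at the centre of its underside. Bystander.
- screwdriver: Screwdriver lying on the desk beyond the stage, about 0.2 m long, along its own x; origin at its underside. Bystander.
Things that resemble listed ones, but are neither listed nor needed, are in the scene too. There is more than one size of the carrier; the one meant has the size given above.

How it is judged:
By the outcome, as a careful person would: the job done as asked, in the order asked, and still so for the second after the job is handed in, with the robot touching nothing.
It also fails if it takes over 51 s, if anything falls off the work surface, if the arm or the gripper's body presses on something with over 40 N, if the wrist force passes 120 N, or if a joint passes its speed limit or range.

## Working session

There is one attempt and no reset: what is moved stays moved. The work goes in short steps, each a Python script; the robot and the scene stay as the last script left them, time stands still between calls to the robot, and variables do not carry over. Pictures are saved under pics/ and viewed, and the job is handed in when it is done.

```bash
ls; mkdir -p pics; python3 - <<'E'
from workcell import r,sensors,vision
import cv2
s=sensors.sense();print(s)
for n in("side","top","wrist"):
    c=vision.capture(n);print(n,{k:v for k,v in c.items() if k!="image"})
    cv2.imwrite(f"pics/{n}0.png",c["image"][:,:,::-1])
E
```

```text
pics
{'time': 0.0, 'joint_pos': array([ 0.96450051,  0.42672011,  0.07383065,  1.60662486, -0.03411096,
        1.11082102, -0.0671115 ]), 'dq': array([ 1.18127143e-05,  2.86390139e-04, -7.31662165e-06,  5.48737289e-04,
       -2.93293607e-04,  7.48219455e-04, -1.28085199e-04]), 'joint_efforts': array([ 3.98933707e-05, -9.35818148e+01,  3.66693132e+00, -4.54206562e+01,
       -4.87061078e-02,  2.00079661e-02,  7.06708420e-05]), 'tcp_pos': array([ 297.50822299, -605.38780283,  204.77507693]), 'orientation': array([-1.57087459e+00,  1.31231467e-03, -1.11403071e+00]), 'ft_force': array([ 0.37828721,  0.58850416, -0.08245682]), 'ft_torque': array([-0.02788614,  0.04034034, -0.04769333]), 'opening': 94.08684639539692}
side {'fx': 403.29509896024126, 'fy': 403.29509896024126, 'cx': 256.4876947002695, 'cy': 192.34652013416425, 'xyz': array([218.29439087, 589.91912303, 901.37519187]), 'orientation': array([ 0.66603335, -0.00401287, -2.49990993])}
top {'fx': 450.04607623588265, 'fy': 450.04607623588265, 'cx': 253.18867896147555, 'cy': 193.82189784315273, 'xyz': array([ 326.94188418,   48.7811364 , 1392.95074501]), 'orientation': array([ 2.05869419e-01, -8.39155959e-04, -1.56739405e+00])}
wrist {'fx': 337.23397236654614, 'fy': 337.23397236654614, 'cx': 257.16449643944264, 'cy': 195.6779490461423, 'xyz': array([ 373.58278537, -568.58011898,  383.48472253]), 'orientation': array([-2.92944428e-01,  3.94518882e-04, -1.11323775e+00])}
```

View pics/top0.png

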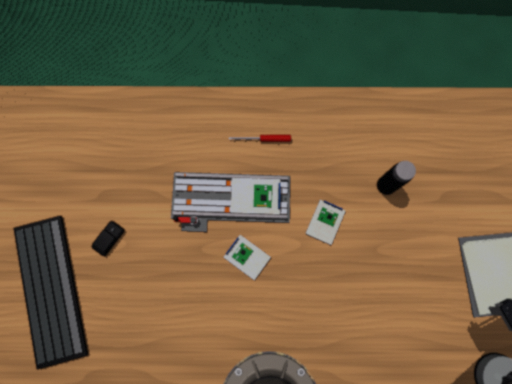

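View pics/side0.png

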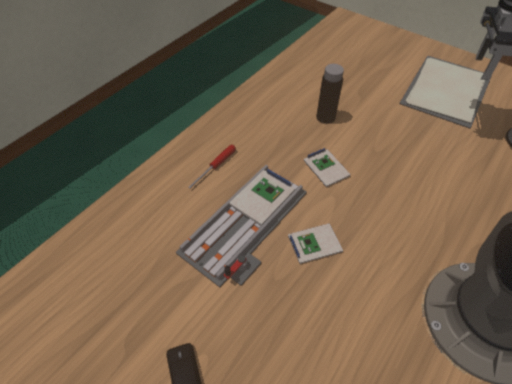

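View pics/wrist0.png

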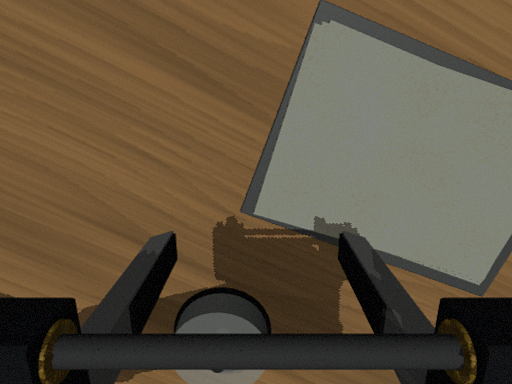

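```bash
cat > h.py <<'E'
import numpy as np,cv2
from scipy.spatial.transform import Rotation as Ro
def ray(c,u,v):
    d=np.array([(u-c["cx"])/c["fx"],-(v-c["cy"])/c["fy"],-1.])
    return Ro.from_euler("xyz",c["orientation"]).apply(d)
def onplane(c,u,v,z):
    d=ray(c,u,v);return c["xyz"]+d*(z-c["xyz"][2])/d[2]
def proj(c,P):
    p=Ro.from_euler("xyz",c["orientation"]).inv().apply(np.asarray(P)-c["xyz"])
    return np.array([c["cx"]+c["fx"]*p[...,0]/-p[...,2],c["cy"]-c["fy"]*p[...,1]/-p[...,2]]).T
E
python3 - <<'E'
from workcell import r,sensors,vision
import cv2
from h import *
c=vision.capture("top");im=c["image"][:,:,::-1]
cv2.imwrite("pics/topc.png",cv2.resize(im[155:285,160:350],None,fx=4,fy=4,interpolation=cv2.INTER_CUBIC))
c2=vision.capture("side");im=c2["image"][:,:,::-1]
cv2.imwrite("pics/sidec.png",cv2.resize(im[140:290,170:350],None,fx=4,fy=4,interpolation=cv2.INTER_CUBIC))
for p in [(171,222),(291,222),(174,173),(290,175)]:print(p,onplane(c,*p,10).round(0))
E
```

```text
(171, 222) [526. 303.  10.]
(291, 222) [527. -69.  10.]
(174, 173) [682. 300.  10.]
(290, 175) [677. -68.  10.]
```

View pics/topc.png

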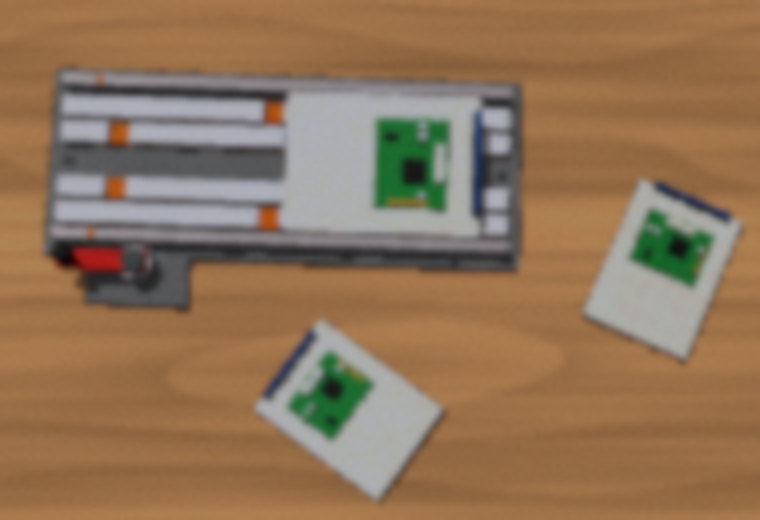

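View pics/sidec.png

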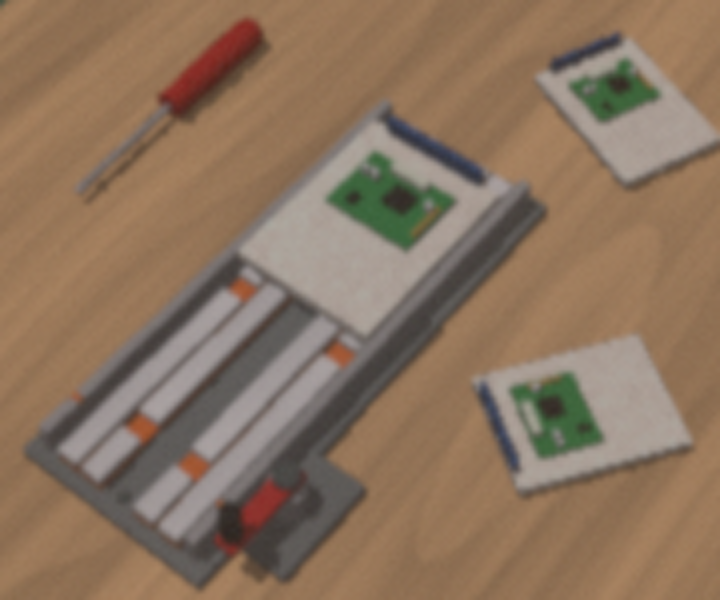

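```bash
python3 - <<'E'
from workcell import r,sensors,vision
from h import *
for n in("top","side"):
    c=vision.capture(n);hsv=cv2.cvtColor(c["image"],cv2.COLOR_RGB2HSV)
    m=cv2.inRange(hsv,(6,170,130),(20,255,255))
    k,l,st,ce=cv2.connectedComponentsWithStats(m)
    for i in range(1,k):
        if st[i,4]>=3: print(n,ce[i].round(1),st[i,4],onplane(c,*ce[i],16).round(1),onplane(c,*ce[i],34).round(1))
    m=cv2.inRange(hsv,(110,120,40),(130,255,140))
    k,l,st,ce=cv2.connectedComponentsWithStats(m)
    for i in range(1,k):
        if st[i,4]>=8: print(n,"blue",ce[i].round(1),st[i],onplane(c,*ce[i],50).round(1))
E
```

```text
top [278. 134.] 21 [811.2 -30.5  16. ] [804.9 -29.5  34. ]
top [228.  182.5] 12 [650.5 127.9  16. ] [646.3 126.8  34. ]
top [189.2 188. ] 13 [632.4 249.3  16. ] [628.4 246.7  34. ]
top [188.  201.5] 12 [589.3 251.5  16. ] [585.9 248.9  34. ]
top [226.7 209.3] 16 [565.1 130.7  16. ] [562.  129.6  34. ]
top blue [279.2 191. ] [279 187   2   9   9] [616.5 -30.8  50. ]
side [230.3 211.7] 3 [648.6 125.7  16. ] [639.8 135.1  34. ]
side [205.1 246.3] 10 [631.9 247.2  16. ] [623.5 254.2  34. ]
side [218.2 256. ] 8 [587.5 248.5  16. ] [579.9 255.5  34. ]
```

```bash
python3 - <<'E'
from workcell import r,sensors,vision
from h import *
import math
r.move_linear([300,-590,290],feed=250)
r.movep([570,60,270],[-math.pi/2,0,0])
r.set_gripper(0,10)
s=sensors.sense();print(s["time"],s["tcp_pos"],s["joint_pos"],s["opening"],s["ft_force"])
c=vision.capture("wrist");cv2.imwrite("pics/w1.png",c["image"][:,:,::-1])
np.save("w1.npy",c,allow_pickle=True)
E
```

```text
4.7583 [570.0038708   59.98958023 270.00255413] [ 0.2762764   0.25805442 -0.59076339  1.73153033  0.15323367  1.19827107
 -0.35517634] 0.45538116766817033 [ 0.14226904 -0.49193595  0.4128593 ]
```

View pics/w1.png

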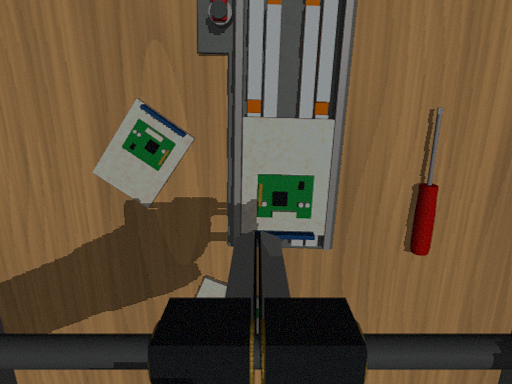

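```bash
python3 - <<'E'
from h import *
c=np.load("w1.npy",allow_pickle=True).item()
im=c["image"][:,:,::-1]
cv2.imwrite("pics/w1c.png",cv2.resize(im[100:260,190:360],None,fx=3.5,fy=3.5,interpolation=cv2.INTER_CUBIC))
for n,u,v,z in[("FL",242.5,118,39),("FR",334,119.5,39),("RR",327.5,235,39),("lipR",314,239,54),("oL",254,106,16),("oR",321.5,109,16)]:
    print(n,onplane(c,u,v,z).round(1))
E
```

```text
FL [552.7 116.8  39. ]
FR [661.4 115.2  39. ]
RR [662.7 -33.3  39. ]
lipR [642.5 -32.3  54. ]
oL [566.2 129.8  16. ]
oR [650.1 126.3  16. ]
```

View pics/w1c.png

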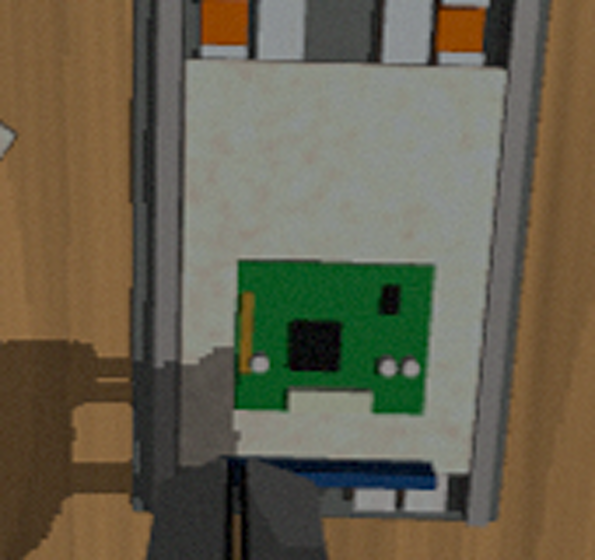

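```bash
python3 - <<'E'
from workcell import r,sensors,vision
from h import *
import math
O=[-math.pi/2,0,-0.028]
X=lambda y:608+0.028*(y-128)
def st(t):
    s=sensors.sense();print(t,round(s["time"],2),s["tcp_pos"].round(1),s["ft_force"].round(2))
r.movep([X(-62),-62,90],O)
print(r.move_linear([X(-62),-62,31],feed=120,stop_force=15));st("down")
print(r.move_linear([X(-10),-10,31],feed=40,stop_force=10));st("p1")
c=vision.capture("wrist");cv2.imwrite("pics/w2.png",c["image"][:,:,::-1])
E
```

```text
False
down 6.33 [603.2 -61.7  31.7] [-0.29 -0.04  0.21]
False
p1 7.78 [604.2 -10.   31. ] [ 0.39 -1.92  1.59]
```

View pics/w2.png

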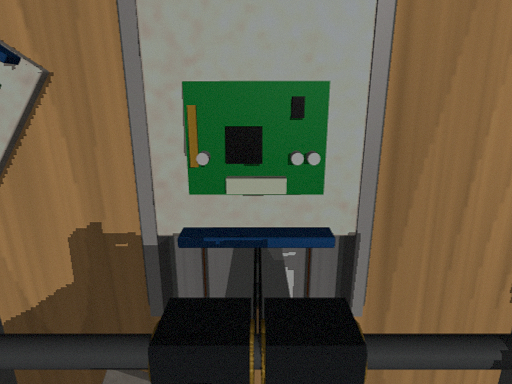

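```bash
python3 - <<'E'
from workcell import r,sensors,vision
from h import *
X=lambda y:608+0.028*(y-128)
def st(t):
    s=sensors.sense();print(t,round(s["time"],2),s["tcp_pos"].round(1),s["ft_force"].round(2))
print(r.move_linear([X(82),82,31],feed=45,stop_force=10));st("p2")
for y in (90,96,100,104,108,112,116):
    f=r.move_linear([X(y),y,31],feed=14,stop_force=6);st(f)
    if f:break
c=vision.capture("wrist");cv2.imwrite("pics/w3.png",c["image"][:,:,::-1])
E
```

```text
False
p2 10.03 [606.7  82.   31. ] [-0.27 -2.95  1.35]
False 10.75 [606.9  90.5  31. ] [ 0.33 -1.07 -0.61]
False 11.32 [607.1  96.5  31. ] [-0.43  0.15 -0.01]
False 11.76 [607.2 100.4  31. ] [ 0.47  0.19 -0.17]
False 12.19 [607.3 104.5  31. ] [-0.06 -0.29  0.09]
True 12.51 [607.2 106.9  30.7] [-0.88 -0.16 -0.5 ]
```

View pics/w3.png

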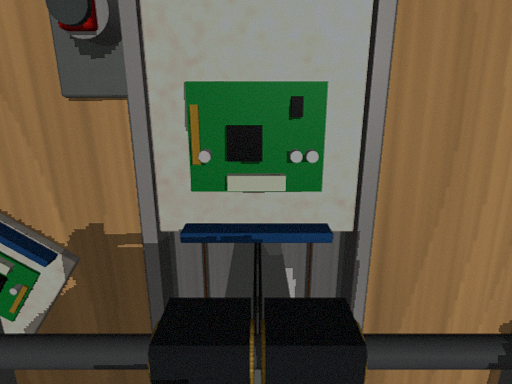

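```bash
python3 - <<'E'
from workcell import r,sensors,vision
from h import *
import math
r.move_linear([606,90,31],feed=80)
r.move_linear([606,88,110],feed=200)
r.movep([540,195,200],[-math.pi/2,0,-0.028])
s=sensors.sense();print(round(s["time"],2),s["tcp_pos"].round(1),s["ft_force"].round(2),s["joint_pos"])
c=vision.capture("wrist");cv2.imwrite("pics/w4.png",c["image"][:,:,::-1])
np.save("w4.npy",c,allow_pickle=True)
c=vision.capture("top");cv2.imwrite("pics/top4.png",cv2.resize(c["image"][155:285,160:350,::-1],None,fx=4,fy=4,interpolation=cv2.INTER_CUBIC))
E
```

```text
14.12 [539.6 195.  199.6] [-0.28 -0.58 -0.68] [ 0.01139072  0.3196816  -0.5732864   1.81404133  0.19636718  1.06530331
 -0.66203052]
```

View pics/w4.png

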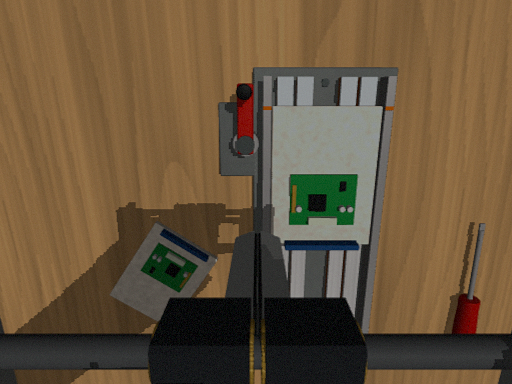

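```bash
python3 - <<'E'
from h import *
c=np.load("w4.npy",allow_pickle=True).item()
im=c["image"][:,:,::-1]
cv2.imwrite("pics/w4c.png",cv2.resize(im[60:260,205:405],None,fx=3,fy=3,interpolation=cv2.INTER_CUBIC))
for n,u,v,z in[("pin",244.5,92,75),("pivdisc",245,145,47),("markL",268,108,34),("markR",389,108,34),("FL33",272,107,33),("FR33",379,107,33),("RL33",273,242,33),("RR33",369,243,33),("FL39",272,107,39),("FR39",379,107,39)]:
    print(n,onplane(c,u,v,z).round(1))
E
```

```text
pin [531.2 280.9  75. ]
pivdisc [528.8 231.4  47. ]
markL [552.4 265.4  34. ]
markR [671.9 262.2  34. ]
FL33 [556.4 266.2  33. ]
FR33 [662.3 263.4  33. ]
RL33 [555.5 120.5  33. ]
RR33 [662.6 116.5  33. ]
FL39 [556.1 266.5  39. ]
FR39 [660.2 263.7  39. ]
```

View pics/w4c.png

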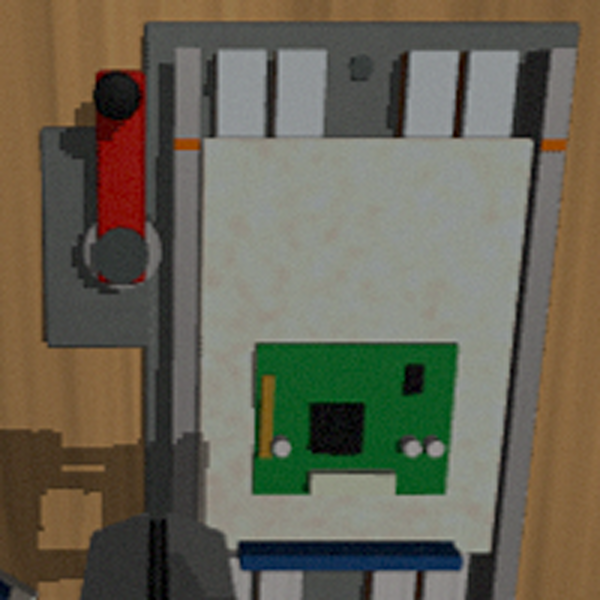

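View pics/top4.png

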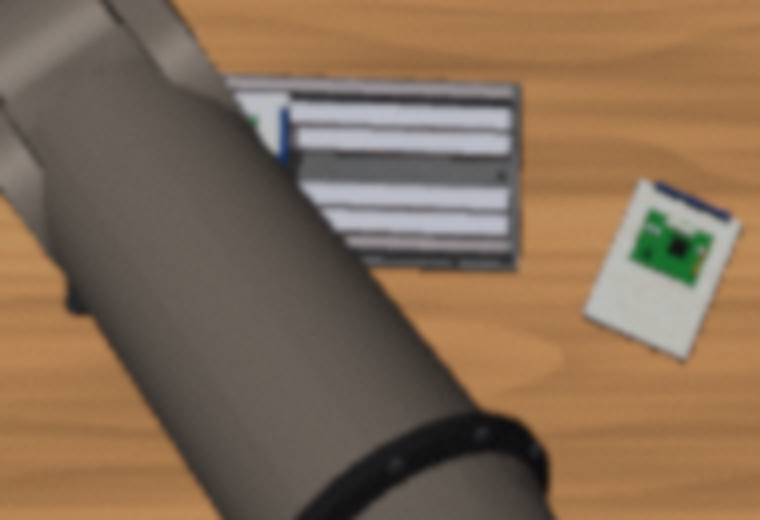

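```bash
python3 - <<'E'
from workcell import r,sensors,vision
from h import *
import math
O=[-math.pi/2,0,-0.028]
ex=np.array([.028,1]);ey=np.array([-1,.028]);piv=np.array([528.8,231.4])
def F(th,d):
    c,s=math.cos(th),math.sin(th)
    return piv+50*(c*ex-s*ey)+d*(s*ex+c*ey)
def st(t):
    s=sensors.sense();print(t,round(s["time"],2),s["tcp_pos"].round(1),s["ft_force"].round(2))
p=F(0,34)
r.movep([*p,110],O)
print(r.move_linear([*p,53],feed=120,stop_force=15));st("down")
print(r.move_linear([*F(0,22),53],feed=60,stop_force=6))
for th in np.arange(.15,1.36,.15):
    d=7+min(12.5/max(math.cos(th),1e-3),10/max(math.sin(th),1e-3))
    f=r.move_linear([*F(th,d),53],feed=60,stop_force=7);st((round(th,2),f))
    if f:break
c=vision.capture("wrist");cv2.imwrite("pics/w5.png",c["image"][:,:,::-1])
E
```

```text
False
down 15.44 [496.7 282.3  53.5] [0.22 0.27 0.61]
False
(np.float64(0.15), False) 16.12 [518.7 284.3  53. ] [-0.55 -0.52  0.8 ]
(np.float64(0.3), False) 16.39 [526.3 285.3  53. ] [-0.16  0.2   0.45]
(np.float64(0.45), False) 16.67 [533.7 285.4  53. ] [-1.15  0.21 -0.82]
(np.float64(0.6), False) 16.93 [540.8 284.9  53. ] [-1.09  0.04 -0.19]
(np.float64(0.75), False) 17.23 [549. 282.  53.] [-0.06  0.26 -0.23]
(np.float64(0.9), False) 17.54 [557.5 276.8  53. ] [ 0.3   0.38 -0.07]
(np.float64(1.05), False) 17.84 [564.5 270.9  52.9] [-0.29 -0.44 -0.1 ]
(np.float64(1.2), False) 18.13 [570.3 264.3  53. ] [-0.22  0.53 -0.34]
(np.float64(1.35), False) 18.43 [574.9 257.3  53. ] [-0.43  0.71  0.04]
```

View pics/w5.png

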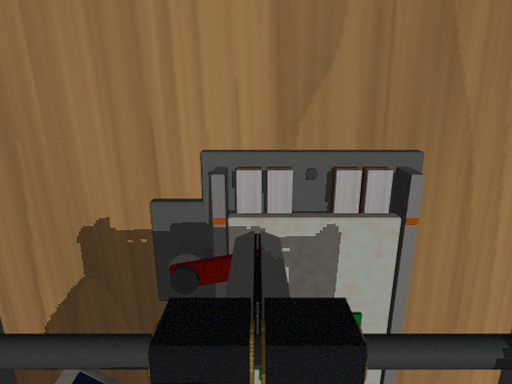

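```bash
python3 - <<'E'
from workcell import r,sensors,vision
from h import *
import math
ex=np.array([.028,1]);ey=np.array([-1,.028]);piv=np.array([528.8,231.4])
def st(t):
    s=sensors.sense();print(t,round(s["time"],2),s["tcp_pos"].round(1),s["ft_force"].round(2))
q=piv-49*ey
for d in (19,16,13,10,7,4,1):
    f=r.move_linear([*(q+d*ex),53],feed=25,stop_force=7);st((d,f))
    if f:break
c=vision.capture("wrist");cv2.imwrite("pics/w6.png",c["image"][:,:,::-1])
t=sensors.sense()["tcp_pos"]
r.move_linear([t[0],t[1]+20,53],feed=80)
r.move_linear([t[0],t[1]+20,150],feed=200)
r.movep([560,195,210],[-math.pi/2,0,-0.028])
c=vision.capture("wrist");cv2.imwrite("pics/w7.png",c["image"][:,:,::-1]);np.save("w7.npy",c,allow_pickle=True);st("")
E
```

```text
(19, False) 19.01 [578.5 248.8  53. ] [-0.31  0.88 -0.19]
(16, False) 19.27 [578.3 246.6  53.1] [ 1.34  3.57 -1.33]
(13, True) 19.48 [578.2 246.6  53.2] [ 3.04  4.13 -1.22]
 21.09 [559.6 194.9 208.9] [-0.09 -0.72  0.74]
```

View pics/w7.png

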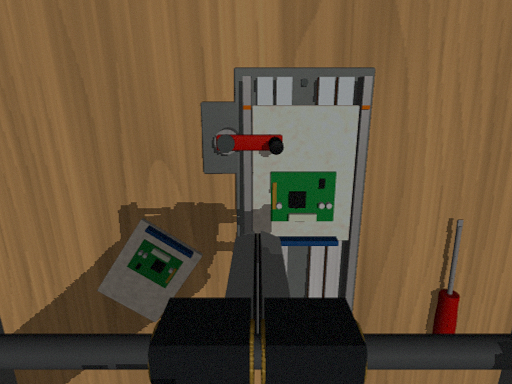

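```bash
python3 - <<'E'
from h import *
c=np.load("w7.npy",allow_pickle=True).item()
im=c["image"][:,:,::-1]
cv2.imwrite("pics/w7c.png",cv2.resize(im[60:260,195:395],None,fx=3,fy=3,interpolation=cv2.INTER_CUBIC))
hsv=cv2.cvtColor(c["image"],cv2.COLOR_RGB2HSV)
m=cv2.inRange(hsv,(0,150,80),(6,255,255))|cv2.inRange(hsv,(174,150,80),(180,255,255));m[:,300:]=0
pts=np.argwhere(m)[:,::-1].astype(np.float32)
W=np.array([onplane(c,u,v,43)[:2] for u,v in pts])
v=cv2.fitLine(W.astype(np.float32),cv2.DIST_HUBER,0,.01,.01).ravel();print(v,np.arctan2(v[1],v[0]))
a=onplane(c,226.5,142.5,47);b=onplane(c,277,146.5,75);print(a,b,np.arctan2(*(b-a)[[1,0]]))
for n,u,v,z in[("markL",247,107,34),("markR",366,107,34),("FL33",253,106,33),("FR33",358,106,33)]:print(n,onplane(c,u,v,z).round(1))
E
```

```text
[9.93982017e-01 1.09543264e-01 5.56714783e+02 2.32782791e+02] 0.10976353
[530.14777947 232.15063717  47.        ] [579.50812344 230.90323575  75.        ] -0.025265949724071944
markL [551.7 265.7  34. ]
markR [672.5 262.3  34. ]
FL33 [557.8 266.5  33. ]
FR33 [664.6 263.5  33. ]
```

View pics/w7c.png

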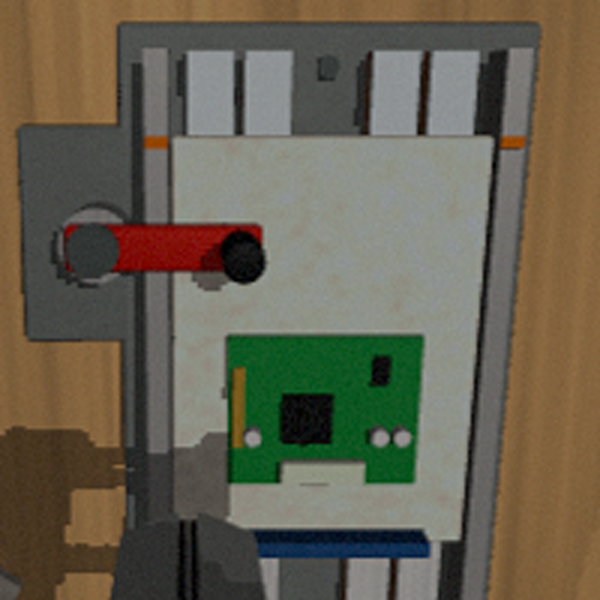

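```bash
python3 - <<'E'
from workcell import r,sensors
r.hand_in();print(sensors.sense()["time"])
E
```

```text
the job is handed in; nothing more can be done
the job is handed in; nothing more can be done
```

The plate is seated in its notches and the latch is closed over it. I handed the job in at about 21 s on the robot's clock, with the arm retracted and touching nothing.

**Plate:** I used the shut fingertips to push the on-stage carrier, which measured about 149 x 109 mm; the two loose plates on the desk are smaller. It slid with 2–3 N. Contact was then lost, the lip looked about 6 mm lower, and a slow final push stopped when the force on the tool changed by 6 N. In the wrist image the front edge is about 1 mm past the orange marks, within the free play.

**Latch:** I pushed the pin round its arc with about 1 N until it stalled against the stop at about 5 N. The arm passed freely over the plate. The pivot-to-pin direction measured −0.025 rad, against an expected −0.028 rad, so the angle is about 1.57.

**Checks that disagreed or were not made:**
- A line fitted to the red arm's pixels was about 0.14 rad off square to the rails. I put this down to the pin hiding part of the arm, and trusted the pin position and the felt stop instead.
- I made no final check on the mouse and flask. My paths kept clear of them and no unexpected contact was felt. The screwdriver showed undisturbed in the last wrist image.

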